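# Close up a row of breakers against the end clamp on its rail

## Task

The white main switch and the four breakers on the mounting plate's rail stand in a row, short of the end clamp. With a fingertip, push the whole row gently along the rail as one train until it is fully home against the end clamp with no gaps, and finish while still holding it pressed lightly against the clamp, so that a colleague can fit the second clamp. Do not grip or lift anything, and leave the other things on the plate and bench where they are.

Things in the scene. Friction and masses are not known exactly. Their poses are not given: they have to be found in the camera images.
- plate: sheet-metal mounting plate, fixed, flat on the bench: 270 (x) x 370 (y) x 3 mm. Origin: centre of its underside. A steel rail, 35 mm wide, 330 mm long, runs along the plate's y axis at x = 0, its top 10.5 mm above the bench. A grey duct (34 mm wide, top 43 mm above the bench) runs along x = +107 mm; a brass earth bar sits at the -y edge, x = -120 to -30 mm, 30 mm high.
- end_clamp: small black end clamp screwed tight on the rail, immovable: 54 mm across the rail, 10 mm thick along it, 36 mm high above the rail. Origin: middle of its +y face, which the row must meet, at the height of the rail's top (10.5 mm above the bench). Axes as the plate's: +y points along the rail from the clamp towards the row, z up.
- main_switch: white two-pole main switch on the rail, first of the row, next to the clamp: 36 mm along the rail (y), 86 mm across it (x), shoulders 44 mm above the rail's top, nose 45 mm across up to 58 mm, dark toggle up to 68 mm; 0.2 kg. Origin: its middle, at the rail's top. Axes as the plate's. All of the row are hooked under the rail's edges (1 mm play) and slide on it; it takes 2 to 6 N to push the whole row.
- breaker1: white single-pole circuit breaker clipped on the rail, number 1 behind the main switch: 18 mm wide along the rail (y), otherwise shaped like the main switch; about 0.12 kg. Origin: its middle, at the height of the rail's top. Axes as the plate's. It touches its neighbours at the start.
- breaker2: white single-pole circuit breaker clipped on the rail, number 2 behind the main switch: 18 mm wide along the rail (y), otherwise shaped like the main switch; about 0.12 kg. Origin: its middle, at the height of the rail's top. Axes as the plate's. It touches its neighbours at the start.
- breaker3: white single-pole circuit breaker clipped on the rail, number 3 behind the main switch: 18 mm wide along the rail (y), otherwise shaped like the main switch; about 0.12 kg. Origin: its middle, at the height of the rail's top. Axes as the plate's. It touches its neighbours at the start.
- breaker4: white single-pole circuit breaker clipped on the rail, number 4 behind the main switch, the last of the row, farthest from the clamp; its +y face (86 mm wide, 44 mm high above the rail) is free: 18 mm wide along the rail (y), otherwise shaped like the main switch; about 0.12 kg. Origin: its middle, at the height of the rail's top. Axes as the plate's. It touches its neighbours at the start.
- screwdriver: bystander: screwdriver 190 mm long lying on the plate beside the rail, on its -x side; origin: its middle, underside.
- spare_clamp: bystander: a second, loose black end clamp (54 x 42 x 10 mm) lying flat on the plate on the -x side of the rail; origin: underside, near its foot.
- spare_breaker: bystander: a loose breaker lying on its side on the bench, 86 x 74 x 18 mm; origin: underside.
- tape_roll: bystander: roll of black tape, 66 mm across, 19 mm high, on the bench; origin: centre of the underside.
- meter: bystander: grey multimeter 170 x 82 x 39 mm lying on the bench; origin: centre of the underside.
- comb_busbar: bystander: comb busbar strip, 145 mm long, 6 mm thick, on the bench; origin: centre of its strip's underside.
There are look-alikes about, which are no part of the job. Leave any blue or yellow look-alike of the breaker4 alone.

How it is judged:
At the end, for the whole second after the job is handed in: The main switch touches the end clamp and is pressed on it with 1.5 to 45 N; the whole row is closed up (the last breaker within 3 mm of its place with no gaps); all five sit flat on the rail (raised under 3 mm, tilted under 0.12 rad) and at rest; a finger is still pressing with more than 1.5 N (y of breaker4 in the frame of end_clamp below 0.102 m and contact force between main_switch and end_clamp between 1.5 and 45 N and contact force between the fingers and anything else above 1.5 N and z of each of main_switch, breaker1, breaker2, breaker3, breaker4 in the frame of end_clamp below 0.003 m and angle between each of main_switch, breaker1, breaker2, breaker3, breaker4's own z axis and vertical below 0.12 rad and linear speed of each of main_switch, breaker1, breaker2, breaker3, breaker4 below 0.01 m/s); the arm keeps its last pose, push and grip.
It fails at once if a breaker or the main switch is lifted on or off the rail, or tipped over (z of any of main_switch, breaker1, breaker2, breaker3, breaker4 in the frame of end_clamp above 0.005 m or angle between any of main_switch, breaker1, breaker2, breaker3, breaker4's own z axis and vertical above 0.2 rad).
It fails at once if the row comes apart: more than 8 mm of gaps opens up within it (y of breaker4 in the frame of main_switch above 0.09 m).
It fails at once if the row is rammed into the end clamp (more than 80 N) (contact force between main_switch and end_clamp above 80 N).
It fails at once if the fingers are put round a breaker or the main switch, as to grip it (the point between the finger pads comes inside the row) (x of the grasp point in the frame of main_switch between -0.0225 and 0.0225 m and y of the grasp point in the frame of main_switch between -0.018 and 0.09 m and z of the grasp point in the frame of main_switch below 0.064 m).
It fails at once if another thing on the plate or the bench is moved by more than 12 mm (distance of any of screwdriver, spare_clamp, spare_breaker, tape_roll, meter, comb_busbar from where it was at the start of the episode above 0.012 m).
It also fails if it takes over 35 s, if anything falls off the work surface, if the arm or the gripper's body presses on something with over 40 N, if the wrist force passes 120 N, or if a joint passes its speed limit or range.

## Robot

A 7-joint arm with a two-finger parallel gripper is mounted at the origin on the work surface. World frame = base frame: x ahead of the robot, y to its left, z up, the work surface at z = 0. Lengths are in m, angles in rad, forces in N, time in s.
With the tool pointing down it reaches from about 0.375 to 0.925 m from the base axis. Payload 3.1 kg.
Tool frame: the origin (TCP) lies at the very end of the fingers, on their centre line; the grasp point (between the pads) lies 19 mm behind it; z points along the fingers, y is the line along which they close (so a half turn about z gives the same grasp; the last joint's range is limited). The gripper opens to 85 mm and grips with 20 to 120 N. Pads are 22 mm wide; open, the fingers measure 114 mm over their backs; the gripper's body (76 mm by 85 mm) begins 54 mm behind the grasp point. The pads swing forward as they close: fully open they stand 13 mm farther back than shut.
Start: joints at [-1.349, 0.383, 0.044, 1.598, -0.018, 1.161, -0.05], TCP at [0.204, 0.617, 0.231] pointing down, gripper open.
Joint ranges: [-2.61, 2.61], [-0.41, 2.15], [-1.48, 1.57], [0, 2.5], [-1.57, 4.71], [0.05, 1.97], [-2.85, 2.85]. Speed limits (rad/s): [2.79, 2.79, 3.14, 3.14, 3.14, 3.14, 3.14].

## Interface

Orientations are given as [roll, pitch, yaw] about the fixed x, y, z axes, in that order (R = Rz(yaw) Ry(pitch) Rx(roll)).
In Python, from plant import env gives the robot as it stands.
- The arm moves only by the tool servo_tool, never from a script. Its argument "rows" is text: rows parted by semicolons, each of 7 numbers parted by spaces: the opening, from 0 (shut) to 1 (fully open), then the shift along the world's x, y, z scaled (see below), then the turn, a rotation vector about the world's x, y, z scaled (see below). In form: jaw dx dy dz wx wy wz; .... A call has 1 to 12 rows; each row is the pose to reach, as a shift and turn from the pose commanded when the call began; what a row does not reach only later rows make up. The controller multiplies each number of a shift by 25 cm and each number of a turn by 45 degrees. A row lasts 1/10 s, in which the tool goes at most 50 mm and 8.59 degrees, less where a joint would pass 70% of its speed; a pose out of reach is approached as far as the arm can. A call with a number of a shift or a turn outside -1 to 1 is refused whole. A call with a gripper value outside its range is refused whole. The fingers move at their own pace and stop on an object; "squeeze" is the grip in N (left out, the last holds). Time passes only in rows, so rows that repeat a pose let the fingers close. It gives the time, the measured TCP pose, the force, the opening and the grip force at its end, in the units of the state.
- env.get_obs(): the state, without advancing time (a new reading comes with each control period).
- env.grab_frame(name): name is "scene" or "top"; returns a dict with "frame" (400x640x3 uint8, blue, green, red), "z_map" (400x640 float32, m along the optical axis (not along the pixel's ray), 0 where there is no reading), "intrinsics" (3x3 intrinsics, pixels), "cam_to_world" (4x4, takes a point from camera to world coordinates). Camera axes: x right, y up, looking along -z (the intrinsics and any distortion apply to the point x, -y, -z); pixel columns grow to the right and rows downward; lengths in m; the calibration is good to about 2 mm. A picture is of the moment at which its call begins.
- env.hand_in(): hands the job in; it is judged then, once.
The state is a dict: "t": time; "joints": joint angles; "dq": joint speeds; "effort": joint torques, N m; "tool_pos": TCP position; "ee_rot": TCP orientation; "wrist_force": force on the tool from outside, world axes, zero at the start; "moment": the same for the moment, N m; "grip_width": opening from 0.0 (shut) to 1.0 (fully open); "finger_force": force on a finger pad.
Only numpy, scipy, OpenCV 4.12 (cv2) and the standard library are available. Lean on these libraries where they do the work, as an engineer would, in place of code of your own. Each camera call takes 0.05 s, during which the arm holds its last target. There are 200 camera calls.

## Working session

There is one attempt and no reset: what is moved stays moved. The work goes in short steps, Python scripts to look and compute and a tool call to move; the robot and the scene stay as the last step left them, time stands still between calls to the robot, and variables do not carry over. Pictures are saved under pics/ and viewed, at most 10 in all, crops included, and the job is handed in when it is done.

Besides the shell and the picture viewer there is one more tool, called after ">>>" as a command line: name --argument value ..., lists and objects as JSON in quotes. servo_tool: Moves the arm, as the interface text tells. Shifts and turns lie within -1 to 1; 1 stands for 25 cm of shift or 45 degrees of turn. Its arguments: {"type":"object","properties":{"rows":{"type":"string"},"squeeze":{"type":"number"}},"required":["rows"]}

```bash
mkdir -p pics
cat > h.py <<'E'
import numpy as np, cv2
from plant import env
def pts(f):
    z=f["z_map"];K=f["intrinsics"];v,u=np.mgrid[:400,:640]
    p=np.stack([(u-K[0,2])/K[0,0]*z,-(v-K[1,2])/K[1,1]*z,-z],-1)
    T=f["cam_to_world"];return p@T[:3,:3].T+T[:3,3]
E
python3 - <<'E'
from h import *
for n in("top","scene"):
    f=env.grab_frame(n);cv2.imwrite(f"pics/{n}0.png",f["frame"]);np.savez(f"{n}0.npz",**f)
    print(f["intrinsics"],f["cam_to_world"])
o=env.get_obs();print(o)
E
```

```text
[[492.88986976   0.         315.01579607]
 [  0.         492.88986976 193.02424609]
 [  0.           0.           1.        ]] [[-0.02926885  0.99688164 -0.07328254  0.40184037]
 [-0.99912001 -0.03138035 -0.0278293  -0.04240576]
 [-0.03004215  0.07240352  0.99692287  1.40659198]
 [ 0.          0.          0.          1.        ]]
[[463.63280124   0.         315.19844225]
 [  0.         463.63280124 205.93895689]
 [  0.           0.           1.        ]] [[-0.37991687 -0.71316769  0.58911375  1.22191283]
 [ 0.92490481 -0.28279169  0.25412587  0.30110077]
 [-0.01463788  0.64142084  0.76704956  0.98329714]
 [ 0.          0.          0.          1.        ]]
{'t': 0.1, 'joints': array([-1.34878809,  0.38376031,  0.04382123,  1.5994636 , -0.01788507,
        1.1611726 , -0.0498938 ]), 'dq': array([ 1.42645877e-03, -2.55819986e-03,  8.52788375e-05, -2.79241962e-03,
        8.79594279e-04, -1.80128592e-03, -1.44465011e-04]), 'effort': array([ 2.04630785e-03, -4.34728253e+01,  1.02877144e+00, -2.50454950e+01,
        1.07715820e-02,  5.45923176e-03, -1.55302263e-05]), 'tool_pos': array([0.20407373, 0.61621723, 0.22998633]), 'ee_rot': array([-3.13918466e+00,  1.34766313e-04,  2.82189013e+00]), 'wrist_force': array([0.14174889, 0.63389339, 0.17070687]), 'moment': array([ 0.02201937, -0.02322183, -0.00652283]), 'finger_force': 0.0, 'grip_width': 0.9995842577708939}
```

View pics/top0.png

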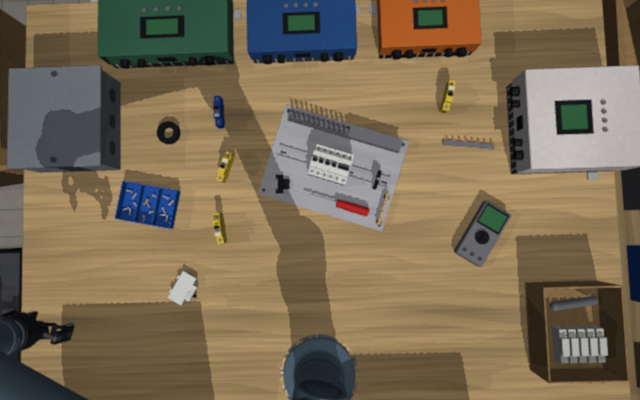

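View pics/scene0.png

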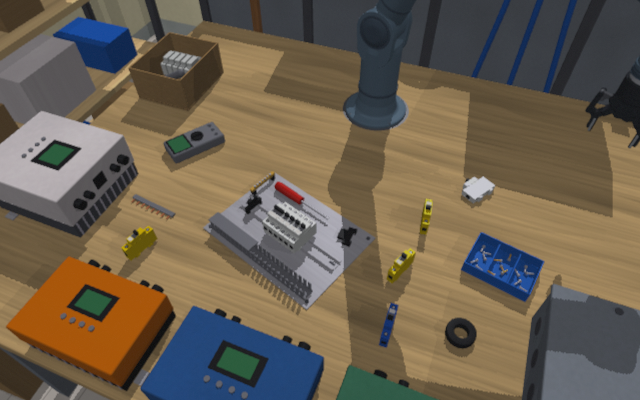

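The top view shows the plate at about (335,165) px. The row is at about (330,163), the rail clamp at (377,180) to its right, and the loose clamp at (282,184). The earth bar at (382,208) confirms that plate −y points right in the image.

Run:
```python
from h import *
f=dict(np.load("top0.npz"));P=pts(f);im=f["frame"]
c=cv2.resize(im[90:240,250:420],None,fx=4.5,fy=3.9*4.5/3.9,interpolation=cv2.INTER_CUBIC)[:600];cv2.imwrite("pics/crop0.png",c[:600])
roi=np.zeros((400,640),bool);roi[95:232,255:412]=1
hsv=cv2.cvtColor(im,cv2.COLOR_BGR2HSV)
def rect(m,n):
    k,l,s,_=cv2.connectedComponentsWithStats(m.astype(np.uint8))
    for i in range(1,k):
        if s[i,4]<25: continue
        q=P[l==i];r=cv2.minAreaRect(q[:,:2].astype(np.float32)*1000)
        print(n,s[i],"rect",np.round(r[0],1),np.round(r[1],1),round(r[2],1),"z",np.round(np.percentile(q[:,2],[5,50,95]),4))
rect(roi&(P[...,2]>.047),"high")
rect(roi&(P[...,2]>.03)&(P[...,2]<.047),"mid")
rect(roi&(hsv[...,2]<60)&(P[...,2]>.02),"dark")
rect(roi&(P[...,2]>.0015)&(P[...,2]<.2),"plate")
```

```text
high [ 308  145   47   40 1229] rect [519.4 -30.4] [108.5 214.6] 71.1 z [0.0507 0.0641 0.0762]
mid [347 125  56  27 634] rect [ 651.5 -171.6] [162.   35.3] 71.4 z [0.0378 0.0425 0.046 ]
mid [375 174   7  11  35] rect [ 535.8 -180. ] [10. 29.] 71.5 z [0.0374 0.043  0.0464]
dark [339 165   9   5  26] rect [568.5 -83.3] [24.2  8.2] 70.6 z [0.0656 0.077  0.0817]
plate [260  95  12  13  34] rect [778.2 132. ] [29.9 36.7] 10.5 z [0.0019 0.0032 0.006 ]
plate [390  95  11  10  29] rect [ 769.6 -240.9] [29.9 24.1] 76.5 z [0.0022 0.0036 0.0087]
plate [314  96   7  13  35] rect [768.6 -16.1] [37.  15.1] 6.4 z [0.0018 0.0028 0.005 ]
plate [ 259  101  151  131 9737] rect [573.6 -64.6] [421.  314.6] 75.6 z [0.0019 0.0057 0.0667]
plate [372 105  10  15  29] rect [ 731.2 -187.8] [40.5 18.8] 21.3 z [0.0018 0.0028 0.005 ]
plate [390 107  17  12  26] rect [ 725.9 -247.9] [48.9 13.7] 51.3 z [0.0016 0.0025 0.0061]
plate [264 108  19  12  47] rect [743.8 111.4] [24.6 56.4] 31.6 z [0.0017 0.0036 0.0064]
plate [398 123  12  14  26] rect [ 682.9 -266.2] [49.  12.6] 38.5 z [0.0016 0.0024 0.0053]
plate [255 130  12  14  38] rect [673.5 149.5] [31.9 38.8] 88.3 z [0.0016 0.0033 0.0059]
plate [401 181  11  11  27] rect [ 514.1 -265.5] [20.  28.3] 43.1 z [0.0016 0.0032 0.0054]
plate [293 211  10  10  30] rect [442.1  49.2] [29.2 20.4] 25.3 z [0.0018 0.0025 0.0049]
plate [309 220   8  12  27] rect [413.2   2.8] [28.4 20.1] 28.6 z [0.0017 0.0029 0.0075]
plate [283 222  11  10  35] rect [410.6  76.9] [34.5 19.5] 72.4 z [0.0015 0.003  0.0063]
plate [334 224  14   8  29] rect [405.8 -74.5] [37.2 19.4] 75.8 z [0.0019 0.0031 0.0065]
```

View pics/crop0.png

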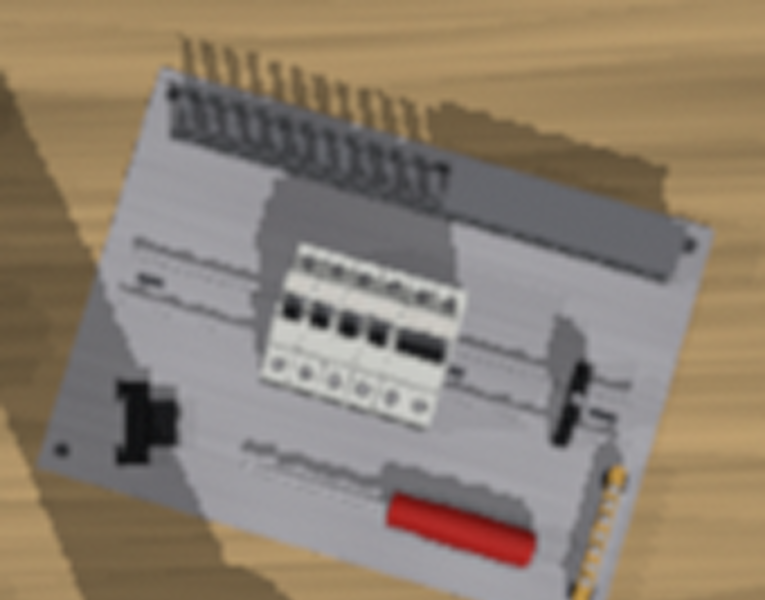

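The crop shows four breakers on the left and the main switch on the right. The row's corners in the crop are at about (300,243), (467,290), (430,430) and (260,378). The clamp is at (570,402) and the free face is the left one. I'll take the precise geometry by casting rays.

Run:
```python
from h import *
f=dict(np.load("top0.npz"));im=f["frame"];K=f["intrinsics"];T=f["cam_to_world"]
def ray(uv,z):
    uv=np.atleast_2d(np.array(uv,float));d=np.c_[(uv[:,0]-K[0,2])/K[0,0],-(uv[:,1]-K[1,2])/K[1,1],-np.ones(len(uv))]@T[:3,:3].T
    return T[:3,3]+d*((z-T[2,3])/d[:,2])[:,None]
def crop(p): return (np.array(p,float)+.5)/4.5-.5+[250,90]
r=ray(crop([(300,243),(467,290),(430,430),(260,378)]),.0545)
print("row corners TL TR BR BL\n",r.round(4))
pl=ray(crop([(163,68),(714,230),(40,466)]),.003);print("plate",pl.round(4))
for a,b in((r[0],r[1]),(r[3],r[2]),(pl[0],pl[1])):
    d=a-b;print("yaw of +y axis",np.degrees(np.arctan2(-d[0],d[1])),np.linalg.norm(d))
yaw=np.arctan2(-(pl[0]-pl[1])[0],(pl[0]-pl[1])[1])
ex=np.array([np.cos(yaw),np.sin(yaw)]);ey=np.array([-ex[1],ex[0]])
o=(pl[1]+pl[2])[:2]/2
print("plate centre",o,"ex",ex,"ey",ey)
L=lambda p:np.c_[(p[:,:2]-o)@ex,(p[:,:2]-o)@ey].round(4)
print("row local",L(r))
print("clamp local",L(ray(crop([(573,362),(592,366),(573,443),(552,440)]),.0465)))
print("rail edges local",L(ray(crop([(135,241),(120,286),(548,360),(632,383)]),.0105)))
# scene view check: white mask of the row via depth
g=dict(np.load("scene0.npz"));P=pts(g);h=cv2.cvtColor(g["frame"],cv2.COLOR_BGR2HSV)
q=np.c_[(P[...,:2]-o).reshape(-1,2)@ex,(P[...,:2]-o).reshape(-1,2)@ey,P[...,2].ravel()]
m=(abs(q[:,0])<.05)&(abs(q[:,1])<.16)&(q[:,2]>.048)
for c in(0,1,2):print("scene row",np.percentile(q[m][:,c],[1,5,50,95,99]).round(4))
P2=pts(f);q=np.c_[(P2[...,:2]-o).reshape(-1,2)@ex,(P2[...,:2]-o).reshape(-1,2)@ey,P2[...,2].ravel()]
m=(abs(q[:,0])<.06)&(abs(q[:,1])<.14)&(q[:,2]>.048)
for c in(0,1,2):print("top row",np.percentile(q[m][:,c],[1,5,50,95,99]).round(4))
```

```text
row corners TL TR BR BL
 [[ 0.6384 -0.0122  0.0545]
 [ 0.6057 -0.1138  0.0545]
 [ 0.5203 -0.0882  0.0545]
 [ 0.5556  0.0148  0.0545]]
plate [[ 0.7643  0.0739  0.003 ]
 [ 0.6466 -0.2745  0.003 ]
 [ 0.5097  0.1588  0.003 ]]
yaw of +y axis -17.81781445252665 0.1067036308401696
yaw of +y axis -18.930374082187207 0.10891197946249816
yaw of +y axis -18.65432657711835 0.3677280300446276
plate centre [ 0.57817498 -0.05788513] ex [ 0.94746555 -0.31985782] ey [0.31985782 0.94746555]
row local [[ 0.0424  0.0626]
 [ 0.044  -0.0441]
 [-0.0452 -0.0472]
 [-0.0446  0.0617]]
clamp local [[ 0.0212 -0.1192]
 [ 0.0222 -0.1311]
 [-0.0267 -0.1334]
 [-0.0287 -0.1206]]
rail edges local [[ 0.0204  0.1671]
 [-0.0099  0.1677]
 [ 0.023  -0.1059]
 [ 0.0242 -0.1605]]
scene row [-0.0428 -0.0389  0.0084  0.041   0.043 ]
scene row [-0.0444 -0.039   0.0153  0.0629  0.0643]
scene row [0.0493 0.0521 0.0649 0.078  0.0808]
top row [-0.0438 -0.0401 -0.0041  0.0375  0.0413]
top row [-0.0463 -0.0421  0.0063  0.0558  0.0603]
top row [0.049  0.0508 0.0641 0.076  0.0808]
```

Row faces in plate y are about +0.062 (free) and −0.046, and the clamp face is at about −0.120, so the travel is about 74 mm. First I'll shut the fingers and travel at height to above the rail, on the free side.

>>> servo_tool --rows "0 0.16 -0.23 0 0 0 0;0 0.32 -0.46 0 0 0 0;0 0.48 -0.69 0 0 0 0;0 0.64 -0.92 0 0 0 0;0 0.68 -0.98 0 0 0 0;0 0.68 -0.98 0 0 0 0;0 0.68 -0.98 0 0 0 0;0 0.68 -0.98 0 0 0 0" --squeeze 30

```text
t: 0.9
tool_pos: [0.3751, 0.3704, 0.231]
ee_rot: [-3.141, -0.001, 2.817]
wrist_force: [-0.5, 0.5, -0.0]
grip_width: -0.0
finger_force: 0.0
```

>>> servo_tool --rows "0 0.16 -0.23 0 0 0 0;0 0.32 -0.46 0 0 0 0;0 0.48 -0.69 0 0 0 0;0 0.64 -0.92 0 0 0 0;0 0.68 -0.98 0 0 0 0;0 0.68 -0.98 0 0 0 0;0 0.68 -0.98 0 0 0 0"

```text
t: 1.6
tool_pos: [0.5478, 0.1203, 0.2315]
ee_rot: [-3.139, 0.004, 2.812]
wrist_force: [0.4, -0.2, 0.0]
grip_width: -0.001
finger_force: 0.0
```

Run:
```python
from h import *
o=env.get_obs();print(o["t"],o["joints"].round(3),o["tool_pos"],o["ee_rot"],o["wrist_force"],o["grip_width"])
```

```text
1.6 [-0.658  0.221  0.418  1.834 -0.094  1.105  1.035] [0.54777689 0.12025649 0.23154161] [-3.13852782  0.00419855  2.81211845] [ 0.41964753 -0.1817465   0.01946935] -0.0013854943899773036
```

>>> servo_tool --rows "0 0.06 -0.08 0 0 0 -0.19;0 0.12 -0.16 0 0 0 -0.38;0 0.18 -0.24 0 0 0 -0.57;0 0.25 -0.33 0 0 0 -0.76;0 0.25 -0.33 0 0 0 -0.95;0 0.25 -0.33 0 0 0 -1;0 0.25 -0.33 0 0 0 -1"

```text
t: 2.3
tool_pos: [0.6066, 0.0478, 0.2304]
ee_rot: [-3.141, -0.001, 2.041]
wrist_force: [0.8, 0.3, -1.2]
grip_width: 0.003
finger_force: 0.0
```

>>> servo_tool --rows "0 0 0 -0.1 0 0 -0.19;0 0 0 -0.2 0 0 -0.38;0 0 0 -0.3 0 0 -0.57;0 0 0 -0.4 0 0 -0.76;0 0 0 -0.4 0 0 -0.95;0 0 0 -0.4 0 0 -1;0 0 0 -0.4 0 0 -1;0 0 0 -0.4 0 0 -1"

```text
t: 3.1
tool_pos: [0.6067, 0.0464, 0.131]
ee_rot: [-3.141, -0.001, 1.255]
wrist_force: [-0.1, 0.2, 0.9]
grip_width: -0.002
finger_force: 0.0
```

Run:
```python
from h import *
f=env.grab_frame("scene");cv2.imwrite("pics/s1.png",cv2.resize(f["frame"][140:320,180:420],None,fx=3,fy=3))
o=env.get_obs();print(o["t"],o["joints"].round(3),o["tool_pos"],o["ee_rot"],o["wrist_force"])
c=np.array([.57817,-.05789]);ex=np.array([.94747,-.31986]);ey=np.array([.31986,.94747])
d=o["tool_pos"][:2]-c;print("local",d@ex,d@ey)
```

```text
3.15 [-0.683  0.488  0.683  1.811 -0.368  0.972 -0.162] [0.60686931 0.04598092 0.13124776] [-3.14140466e+00 -6.76564044e-04  1.25424797e+00] [-0.18332548  0.30416109  0.15405041]
local -0.006032420050388502 0.10759433628063698
```

View pics/s1.png

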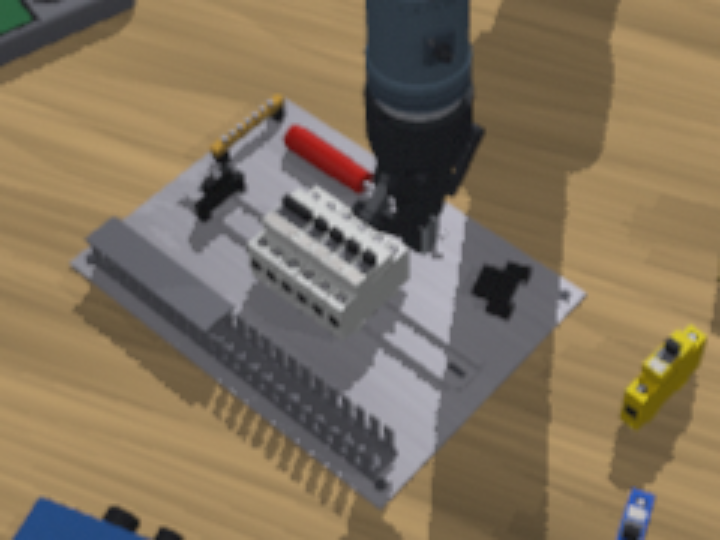

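The scene crop shows the closed fingers beyond the free face at about (430,250) px, clear of the row and the loose clamp. Next I'll descend with a slight tip-forward tilt.

>>> servo_tool --rows "0 0.02 -0.01 -0.1 -0.05 0.02 0;0 0.02 -0.01 -0.2 -0.105 0.036 0;0 0.02 -0.01 -0.3 -0.105 0.036 0;0 0.02 -0.01 -0.38 -0.105 0.036 0;0 0.02 -0.01 -0.42 -0.105 0.036 0;0 0.02 -0.01 -0.42 -0.105 0.036 0;0 0.02 -0.01 -0.42 -0.105 0.036 0"

```text
t: 3.85
tool_pos: [0.6125, 0.0419, 0.0271]
ee_rot: [3.141, 0.086, 1.251]
wrist_force: [0.8, 0.0, 0.0]
grip_width: 0.002
finger_force: 0.0
```

>>> servo_tool --rows "0 -0.01 -0.03 0 0 0 0;0 -0.019 -0.057 0 0 0 0;0 -0.026 -0.076 0 0 0 0;0 -0.03 -0.087 0 0 0 0;0 -0.032 -0.095 0 0 0 0;0 -0.0346 -0.1025 0 0 0 0;0 -0.037 -0.11 0 0 0 0;0 -0.04 -0.118 0 0 0 0;0 -0.042 -0.125 0 0 0 0;0 -0.045 -0.133 0 0 0 0"

```text
t: 4.85
tool_pos: [0.6013, 0.0109, 0.0263]
ee_rot: [-3.141, 0.084, 1.252]
wrist_force: [0.2, 3.5, 0.6]
grip_width: 0.001
finger_force: 1.7
```

Contact at about 3.5 N. Pushing on smoothly.

>>> servo_tool --rows "0 -0.003 -0.009 0 0 0 0;0 -0.0065 -0.019 0 0 0 0;0 -0.01 -0.03 0 0 0 0;0 -0.014 -0.041 0 0 0 0;0 -0.018 -0.053 0 0 0 0;0 -0.022 -0.064 0 0 0 0;0 -0.0255 -0.075 0 0 0 0;0 -0.029 -0.087 0 0 0 0;0 -0.033 -0.098 0 0 0 0;0 -0.037 -0.109 0 0 0 0;0 -0.04 -0.117 0 0 0 0;0 -0.042 -0.124 0 0 0 0"

```text
t: 6.05
tool_pos: [0.5899, -0.0224, 0.0263]
ee_rot: [-3.141, 0.087, 1.251]
wrist_force: [1.2, 3.0, -1.3]
grip_width: -0.0
finger_force: 1.6
```

>>> servo_tool --rows "0 -0.003 -0.009 0 0 0 0;0 -0.0065 -0.019 0 0 0 0;0 -0.01 -0.03 0 0 0 0;0 -0.014 -0.041 0 0 0 0;0 -0.018 -0.053 0 0 0 0;0 -0.022 -0.064 0 0 0 0;0 -0.0245 -0.072 0 0 0 0;0 -0.027 -0.08 0 0 0 0;0 -0.029 -0.087 0 0 0 0"

```text
t: 6.95
tool_pos: [0.5827, -0.0441, 0.0263]
ee_rot: [-3.141, 0.087, 1.251]
wrist_force: [0.9, 2.6, -0.9]
grip_width: -0.002
finger_force: 1.6
```

Run:
```python
from h import *
o=env.get_obs();print(o["t"],o["tool_pos"],o["ee_rot"],o["wrist_force"])
c=np.array([.57817,-.05789]);ex=np.array([.94747,-.31986]);ey=np.array([.31986,.94747])
d=o["tool_pos"][:2]-c;print("local",d@ex,d@ey,"F along ey",o["wrist_force"][:2]@ey)
f=env.grab_frame("scene");cv2.imwrite("pics/s2.png",cv2.resize(f["frame"][160:300,190:390],None,fx=4,fy=4))
```

```text
6.95 [ 0.58273287 -0.04406028  0.02626018] [-3.14053291  0.08708005  1.25105558] [ 0.85720885  2.64202763 -0.85321825]
local -0.00010038703187838071 0.01456272524593905 F along ey 2.777428742677685
```

View pics/s2.png

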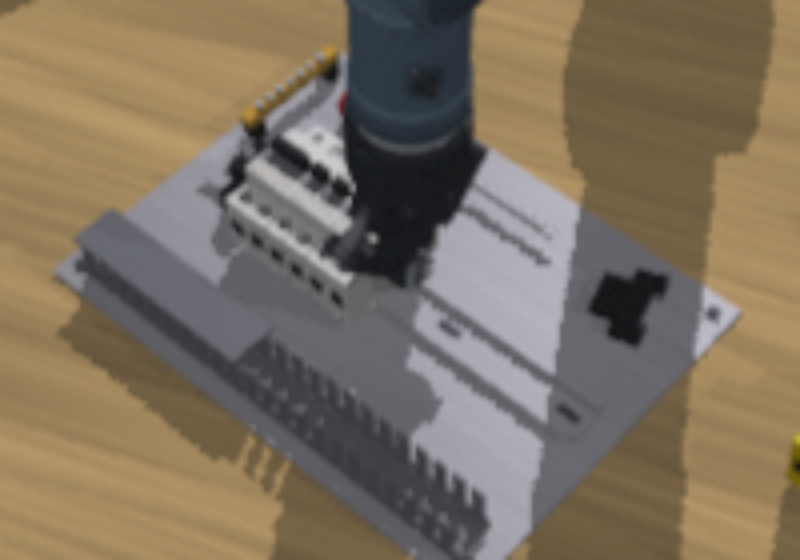

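The picture shows the row closed up, its front at about (240,195) px, just short of the clamp. About 15 mm is left, so I'll creep.

>>> servo_tool --rows "0 -0.001 -0.004 0 0 0 0;0 -0.003 -0.009 0 0 0 0;0 -0.005 -0.015 0 0 0 0;0 -0.007 -0.021 0 0 0 0;0 -0.009 -0.026 0 0 0 0;0 -0.011 -0.032 0 0 0 0;0 -0.0125 -0.037 0 0 0 0;0 -0.014 -0.0415 0 0 0 0"

```text
t: 7.8
tool_pos: [0.5792, -0.0545, 0.0263]
ee_rot: [-3.141, 0.087, 1.251]
wrist_force: [0.2, 3.9, -1.5]
grip_width: -0.003
finger_force: 1.6
```

>>> servo_tool --rows "0 -0.0013 -0.004 0 0 0 0;0 -0.0026 -0.0076 0 0 0 0;0 -0.004 -0.0115 0 0 0 0"

```text
t: 8.1
tool_pos: [0.5783, -0.0572, 0.0262]
ee_rot: [-3.141, 0.087, 1.251]
wrist_force: [1.1, 2.8, -0.1]
grip_width: -0.005
finger_force: 1.6
```

>>> servo_tool --rows "0 -0.0013 -0.004 0 0 0 0;0 -0.0026 -0.0076 0 0 0 0"

```text
t: 8.3
tool_pos: [0.5776, -0.0592, 0.0263]
ee_rot: [-3.141, 0.087, 1.251]
wrist_force: [2.0, 3.0, -1.0]
grip_width: 0.005
finger_force: 1.5
```

>>> servo_tool --rows "0 -0.0013 -0.004 0 0 0 0;0 -0.0013 -0.004 0 0 0 0"

```text
t: 8.5
tool_pos: [0.5772, -0.0605, 0.0262]
ee_rot: [-3.141, 0.087, 1.251]
wrist_force: [1.2, 3.5, -0.5]
grip_width: -0.004
finger_force: 1.3
```

>>> servo_tool --rows "0 -0.0013 -0.004 0 0 0 0;0 -0.0013 -0.004 0 0 0 0"

```text
t: 8.7
tool_pos: [0.5769, -0.0613, 0.0263]
ee_rot: [-3.141, 0.087, 1.251]
wrist_force: [1.0, 2.4, 0.0]
grip_width: -0.001
finger_force: 1.4
```

>>> servo_tool --rows "0 -0.0013 -0.004 0 0 0 0;0 -0.0013 -0.004 0 0 0 0"

```text
t: 8.9
tool_pos: [0.5769, -0.0616, 0.0263]
ee_rot: [-3.141, 0.087, 1.251]
wrist_force: [1.6, 2.9, -1.0]
grip_width: -0.003
finger_force: 1.9
```

>>> servo_tool --rows "0 -0.0013 -0.004 0 0 0 0;0 -0.0013 -0.004 0 0 0 0"

```text
t: 9.1
tool_pos: [0.5769, -0.0617, 0.0263]
ee_rot: [-3.141, 0.085, 1.252]
wrist_force: [2.0, 4.9, -1.1]
grip_width: -0.001
finger_force: 2.6
```

>>> servo_tool --rows "0 -0.0013 -0.004 0 0 0 0;0 -0.0013 -0.004 0 0 0 0"

```text
t: 9.3
tool_pos: [0.577, -0.0618, 0.0263]
ee_rot: [-3.141, 0.084, 1.252]
wrist_force: [2.3, 5.8, -1.8]
grip_width: -0.0
finger_force: 3.2
```

The position has stalled and the force is rising by roughly 1–2 N per mm, so the row is home. I'll build a modest preload and check the picture.

>>> servo_tool --rows "0 -0.0013 -0.004 0 0 0 0;0 -0.0026 -0.0076 0 0 0 0;0 -0.004 -0.0115 0 0 0 0;0 -0.004 -0.0115 0 0 0 0"

```text
t: 9.7
tool_pos: [0.5771, -0.0619, 0.0263]
ee_rot: [-3.141, 0.081, 1.254]
wrist_force: [2.7, 8.8, -2.1]
grip_width: 0.002
finger_force: 4.8
```

>>> servo_tool --rows "0 -0.0013 -0.004 0 0 0 0;0 -0.0026 -0.0076 0 0 0 0;0 -0.0026 -0.0076 0 0 0 0;0 -0.0026 -0.0076 0 0 0 0;0 -0.0026 -0.0076 0 0 0 0"

```text
t: 10.2
tool_pos: [0.5771, -0.062, 0.0264]
ee_rot: [3.141, 0.079, 1.255]
wrist_force: [4.7, 11.0, -0.9]
grip_width: 0.004
finger_force: 5.9
```

Run:
```python
from h import *
c=np.array([.57817,-.05789]);ey=np.array([.31986,.94747])
f=env.grab_frame("scene");t=env.grab_frame("top")
for _ in range(4):
    o=env.get_obs();print(o["t"],o["tool_pos"],(o["tool_pos"][:2]-c)@ey,o["wrist_force"],o["wrist_force"][:2]@ey,o["finger_force"]);env.grab_frame("top")
a=cv2.resize(f["frame"][165:275,190:330],None,fx=4,fy=4);b=cv2.resize(t["frame"][130:240,330:390],None,fx=4,fy=4)
cv2.imwrite("pics/s3.png",np.hstack([a,b]))
```

```text
10.3 [ 0.5771104  -0.0620158   0.02631053] -0.004247994367506996 [ 3.94245635 11.3770327  -0.6577597 ] 12.040431262428307 5.9245567582547665
10.35 [ 0.57712898 -0.0620205   0.02633739] -0.004246507184799373 [ 3.85354624 11.28461057 -1.44482322] 11.92442528049185 5.924240732565522
10.4 [ 0.5771455  -0.06200587  0.02636517] -0.004227359507885206 [ 3.98351281 11.25701256 -1.7861432 ] 11.9398481033134 5.924296835437417
10.45 [ 0.57716198 -0.06198518  0.02636709] -0.0042024853005721875 [ 3.1351892  11.54387764 -1.3998532 ] 11.940299370452722 5.924131795763969
```

View pics/s3.png

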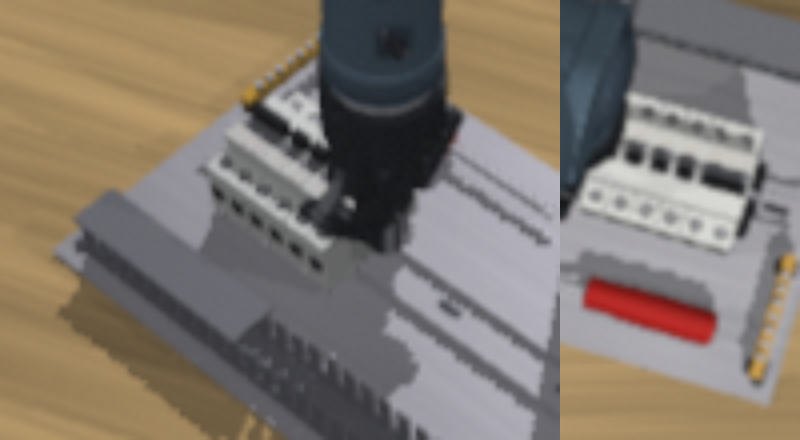

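The top view (right-hand part) shows the main switch flush against the black clamp at about (755,190) px. The row is closed up and level, the screwdriver hasn't moved, and the push is steady at 12 N. Handing in.

```bash
python3 -c "
from plant import env
print(env.hand_in())"
```

```text
the job is handed in; nothing more can be done
None
```

The row is fully home against the end clamp with no visible gaps, and the fingertip is still holding it with a steady push of about 12 N; I handed it in at about 10.5 s, but no verdict came back.

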